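# Clear an oversized clay blank from the feed chute

### The arm

A 7-joint arm with a two-finger parallel gripper is mounted at the origin on the work surface. World frame = base frame: x ahead of the robot, y to its left, z up, the work surface at z = 0. Lengths are in m, angles in rad, forces in N, time in s.
With the tool pointing down it reaches from about 0.425 to 0.925 m from the base axis. Payload 6.8 kg.
Tool frame: the origin (TCP) lies midway between the tips of the shut fingers; the grasp point (between the pads) lies r.grip_point_offset behind it (r.grip_point_offset is the distance from the TCP to the grasp point, in m); z points along the fingers, y is the direction in which the jaws open and shut (so a half turn about z gives the same grasp; the last joint's range is limited). The gripper opens to 85 mm and grips with 20 to 120 N. Pads are 22 mm wide; open, the fingers measure 114 mm over their backs; the gripper's body (76 mm by 85 mm) begins 54 mm behind the grasp point. The pads swing forward as they close: fully open they stand 13 mm farther back than shut.
Start: joints at [-1.334, 0.477, 0.022, 1.555, -0.011, 1.109, -0.083], TCP at [0.228, 0.635, 0.195] pointing down, gripper open.
Joint ranges: [-2.96, 2.96], [-0.34, 2.1], [-1.41, 1.46], [0.24, 2.44], [-1.37, 4.51], [0.17, 1.92], [-2.96, 2.96]. Speed limits (rad/s): [2.39, 2.39, 3.14, 3.14, 3.14, 3.14, 3.14].

### API

Orientations are given as a rotation vector (axis times angle).
In Python, from bench import r gives the robot as it stands. The module is installed in compiled form; this text tells all that it offers.
- The arm moves only by the tool play_rows, never from a script. Its argument "deltas" is a list of rows, each a list of 3 entries, a list of its own where there are three numbers: the finger opening in mm, from 0 to 85.4, then the shift along the tool's x, y, z in mm, then the turn, a rotation vector about the tool's x, y, z in rad. A call has 1 to 8 rows; each row is the pose to reach, as a shift and turn from the pose measured when the call began, along the tool's axes at that moment; what a row does not reach only later rows make up. A row lasts 1/8 s, in which the tool goes at most 62.5 mm and 10.7 degrees, less where a joint would pass 70% of its speed; a pose out of reach is approached as far as the arm can. A call with a gripper value outside its range is refused whole. The fingers move at their own pace and stop on an object; "squeeze" is the grip in N (left out, the last holds). Time passes only in rows, so rows that repeat a pose let the fingers close. It gives the time, the measured TCP pose, the force and the opening at its end, in the units of the state.
- r.get_obs(): the state, without advancing time (a new reading comes with each control period).
- r.grab_frame(name): name is "scene" or "top" or "wrist"; returns (picture, depth): 384x512x3 uint8, red, green, blue; 384x512 float32, m along the optical axis (not along the pixel's ray), 0 where there is no reading.
- r.camera_model(name): a dict with "mtx" (3x3 intrinsics, pixels), "rvec" (rotation vector, rad) and "tvec" (3), from world to camera coordinates, as OpenCV has them; the wrist camera has in their place "T_tool_cam" (4x4, takes a point from camera to tool coordinates, whose origin is the TCP and whose axes are the flange's). Camera axes: x right, y down, z forward; pixel columns grow to the right and rows downward; lengths in m; the calibration is good to about 2 mm. A picture is of the moment at which its call begins: read the wrist's pose just before it. camera_model takes no time and is no camera call.
- r.hand_in(): hands the job in, once; it reports no verdict.
The state is a dict: "clock": time; "joints": joint angles; "qvel": joint speeds; "tau": joint torques, N m; "tcp_pos": TCP position; "orientation": TCP orientation; "contact_force": force on the tool from outside, world axes, zero at the start; "moment": the same for the moment, N m; "grip_width": finger opening in m.
Only numpy, scipy, OpenCV 4.12 (cv2) and the standard library are available. Lean on these libraries where they do the work, as an engineer would, in place of code of your own. Each camera call takes 0.05 s, during which the arm holds its last target. There are 200 camera calls.

### The job

An oversized fired-clay blank has jammed in the narrow covered part of the feed chute. Nudge it back up the slope from its lower end until it is out from under the metal lips, lift it out, and carry it to the empty round plaster bat: lower it on there and let go, so that it lies flat in the middle of the bat.

Things in the scene. Friction and masses are not known exactly. Their poses are not given: they have to be found in the camera images.
- blank: The jammed part: plain terracotta bar 110 mm long (x, up the chute), 58 wide (y), 22 thick (z), 0.2 to 0.33 kg. Origin: centre of its underside. It starts flat on the chute's floor, wholly under the lips, its lower end 19 to 37 mm up from the outlet. Left anywhere on the slope it stays, and does not slide back. The narrower bars (34 mm wide) elsewhere are good ones, not part of the job.
- chute: Fixed wooden chute, 8 degree slope, lower outlet towards the robot. Origin: on the sliding floor, mid-outlet, 40 mm above the table; x up the slope, z square to the floor. x 0 to 150 mm: throat, walls 64 mm apart, metal lips above (underside 26, top 30 mm over the floor) leave a 46 mm slot along the middle, open at the outlet too: shut fingers can enter there and push the blank's lower end.
- chute_free (a point): Point on the chute's floor, middle line, 205 mm up from the outlet (axes as the chute's): with its centre here or farther up, the blank is clear of the lips and can be gripped across its width. Here the floor is an open apron, x 156 to 335 mm from the outlet, 148 mm wide between 12 mm rims; a 30 mm high shoulder stands each side of the throat's mouth (x 150 to 156 mm).
- round_bat: Empty round plaster disc, 200 mm across and 20 mm thick, fixed flat on the table left or right of the chute. Origin: centre of its underside; its top is 20 mm above. (The square plywood board on the other side holds good blanks and is not it.)
Things that resemble listed ones, but are neither listed nor needed, are in the scene too. Leave any orange look-alike of the round_bat alone. Leave any brown look-alike of the blank alone.

How it is judged:
By the outcome, as a careful person would: the job done as asked, in the order asked, and still so for the second after the job is handed in, with the robot touching nothing.
It also fails if it takes over 53 s, if anything falls off the work surface, if the arm or the gripper's body presses on something with over 40 N, if the wrist force passes 120 N, or if a joint passes its speed limit or range.

## Working session

There is one attempt and no reset: what is moved stays moved. The work goes in short steps, Python scripts to look and compute and a tool call to move; the robot and the scene stay as the last step left them, time stands still between calls to the robot, and variables do not carry over. Pictures are saved under pics/ and viewed, about 8 in all and at most 12, crops included, and the job is handed in when it is done.

Besides the shell and the picture viewer there is one more tool, called after "Call:" as name(argument=value, ...), one argument or row to a line, values as JSON. play_rows: Moves the arm, as the interface text tells. Its arguments: {"type":"object","properties":{"deltas":{"type":"array"},"squeeze":{"type":"number"}},"required":["deltas"]}

```bash
mkdir -p pics
cat > h.py <<'E'
import numpy as np, cv2
from bench import r
def cam(n):
    m=r.camera_model(n); K=np.array(m['mtx'],float)
    if 'rvec' in m:
        R=cv2.Rodrigues(np.array(m['rvec'],float))[0]; t=np.array(m['tvec'],float).ravel()
        return K,R.T,-R.T@t      # cam->world rot, cam centre
    o=r.get_obs(); Rt=cv2.Rodrigues(np.array(o['orientation'],float))[0]; T=np.array(m['T_tool_cam'])
    return K,Rt@T[:3,:3],Rt@T[:3,3]+np.array(o['tcp_pos'])
def grab(n,f):
    c=cam(n); im,d=r.grab_frame(n); cv2.imwrite('pics/'+f+'.png',im[...,::-1]); np.savez('pics/'+f+'.npz',im=im,d=d,K=c[0],R=c[1],C=c[2]); return im,d,c
def load(f):
    z=np.load('pics/'+f+'.npz'); return z['im'],z['d'],(z['K'],z['R'],z['C'])
def ray(c,u,v): return c[1]@np.linalg.inv(c[0])@np.array([u,v,1.])
def onplane(c,u,v,z):
    d=ray(c,u,v); return c[2]+d*(z-c[2][2])/d[2]
def pt(c,d,u,v): return c[2]+ray(c,u,v)*d[int(v),int(u)]
def cloud(c,d):
    v,u=np.mgrid[:d.shape[0],:d.shape[1]]
    return c[2]+((np.stack([u,v,np.ones_like(u)],-1)@np.linalg.inv(c[0]).T)@c[1].T)*d[...,None]
def tri(c1,p1,c2,p2):
    a,b=ray(c1,*p1),ray(c2,*p2); s=np.linalg.lstsq(np.stack([a,-b],1),c2[2]-c1[2],rcond=None)[0]
    A,B=c1[2]+s[0]*a,c2[2]+s[1]*b; return (A+B)/2,np.linalg.norm(A-B)
E
python3 - <<'E'
from h import *
a=grab('scene','s0');b=grab('top','t0')
print(a[2],b[2]);o=r.get_obs();print(o,r.grip_point_offset)
cv2.imwrite('pics/both.png',np.hstack([cv2.resize(a[0],(400,300)),cv2.resize(b[0],(400,300))])[...,::-1])
E
```

```text
(array([[489.22863537,   0.        , 261.71480522],
       [  0.        , 489.22863537, 189.88251293],
       [  0.        ,   0.        ,   1.        ]]), array([[ 0.06711369,  0.64355578, -0.76245112],
       [ 0.99771628, -0.04911904,  0.04636308],
       [-0.00761364, -0.7638215 , -0.64538264]]), array([ 1.5052736 , -0.07529291,  0.96197627])) (array([[352.40240178,   0.        , 255.63610189],
       [  0.        , 352.40240178, 189.85152097],
       [  0.        ,   0.        ,   1.        ]]), array([[ 6.02921439e-03, -9.90612556e-01,  1.36566513e-01],
       [-9.99981789e-01, -5.93647042e-03,  1.08637507e-03],
       [-2.65453721e-04, -1.36570576e-01, -9.90630308e-01]]), array([0.34522424, 0.02049792, 0.9299383 ]))
{'clock': 0.1, 'joints': array([-1.33409415,  0.47774479,  0.02235413,  1.55634456, -0.01149438,
        1.1092814 , -0.08309371]), 'qvel': array([ 0.00039421, -0.0034085 , -0.00159866, -0.00177345, -0.00042399,
        0.00190023, -0.0001472 ]), 'tau': array([ 4.56798618e-03, -5.97765326e+01,  1.61389131e+00, -2.81956351e+01,
        1.28733294e-02,  5.07062359e-03, -1.14539682e-05]), 'tcp_pos': array([0.22798184, 0.63471228, 0.19440825]), 'orientation': array([-5.38879583e-01, -3.09487386e+00,  2.58004268e-03]), 'contact_force': array([ 0.44107908, -0.28074782,  0.29598025]), 'moment': array([-0.00950294, -0.00275536, -0.03023402]), 'grip_width': 0.08508519834762465} 0.0187
```

View pics/t0.png

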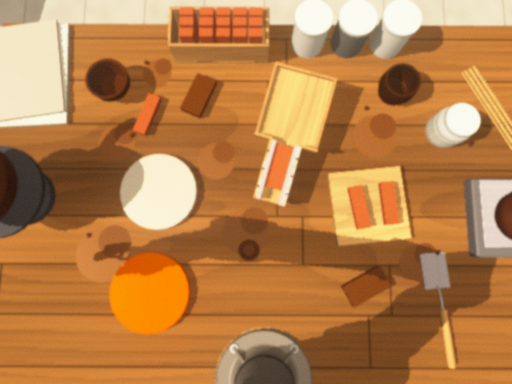

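View pics/s0.png

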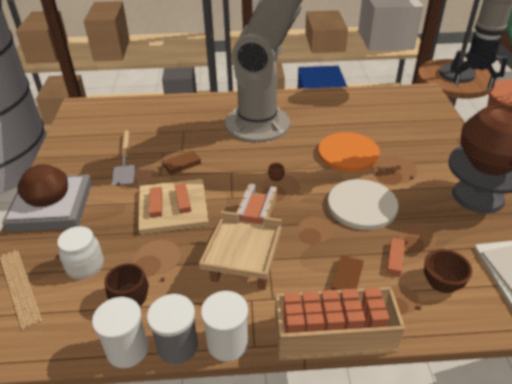

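The top view shows the chute with its outlet at about (270,203) and its upper end at about (305,70). The jammed blank lies between the metal lips at (280,167).

Candidates for the bat:
- White disc (158,191): it is round and plaster-white, so it is the round_bat.
- Orange disc (150,293): this is the look-alike.
- Square board (370,205): it holds good blanks, so it is not the bat.

Next I'll measure these and confirm in an enlarged crop.

Run:
```python
from h import *
im,d,c=load('t0'); P=cloud(c,d)
print('table z',np.median(P[240:300,220:300,2]))
for f,roi in (('t0',(110,145,210,240)),('s0',(315,170,410,240))):
    im,d,c=load(f); x0,y0,x1,y1=roi
    hsv=cv2.cvtColor(im,cv2.COLOR_RGB2HSV); m=np.zeros(im.shape[:2],np.uint8)
    m[y0:y1,x0:x1]=((hsv[...,1]<60)&(hsv[...,2]>110))[y0:y1,x0:x1]
    cn=max(cv2.findContours(m,0,1)[0],key=cv2.contourArea); P=cloud(c,d); z=P[m>0][:,2]
    q=np.array([onplane(c,u,v,.02)[:2] for u,v in cn[:,0]]); (x,y),rad=cv2.minEnclosingCircle(q.astype(np.float32))
    e=cv2.fitEllipse(q.astype(np.float32)); print(f,'bat',x,y,rad,e,'z',np.median(z),'ell px',cv2.fitEllipse(cn)[0])
a,b,cc=load('t0'),load('s0'),0
A=cv2.resize(a[0][60:215,235:350],None,fx=3.8,fy=3.8,interpolation=2); B=cv2.resize(b[0][180:285,195:290],None,fx=3.8,fy=3.8,interpolation=2)
H=590;o=np.zeros((H,A.shape[1]+B.shape[1],3),np.uint8);o[:A.shape[0],:A.shape[1]]=A;o[:B.shape[0],A.shape[1]:]=B
print(A.shape,B.shape);cv2.imwrite('pics/c1.png',o[...,::-1])
```

```text
table z -0.000806793525919669
t0 bat 0.4661288559436798 0.2770039737224579 0.09740932285785675 ((0.4634387195110321, 0.26611489057540894), (0.16543707251548767, 0.2005285918712616), 73.24602508544922) z 0.01929650541303124 ell px (161.62725830078125, 192.58792114257812)
s0 bat 0.4705110490322113 0.27707239985466003 0.10795360803604126 ((0.47081226110458374, 0.2778211236000061), (0.19750270247459412, 0.21227018535137177), 74.20783233642578) z 0.0235881351412095 ell px (362.4217834472656, 203.89263916015625)
(589, 437, 3) (399, 361, 3)
```

View pics/c1.png

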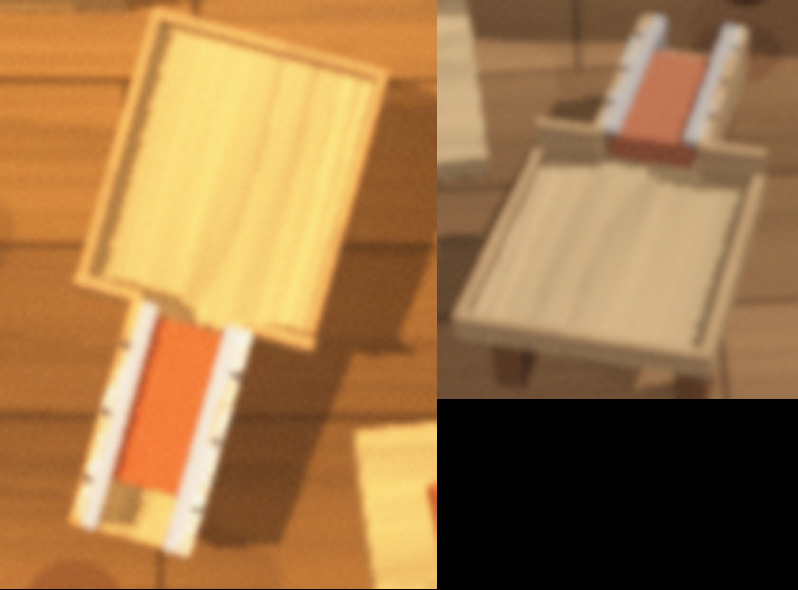

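The crop confirms it. The jammed terracotta blank lies under the two metal lips, its lower end at about crop (148,490), top px (274,189), and the outlet is clear in front of it. The apron above is empty, and the bat is the white disc.

Next I'll work out the chute frame.

Run:
```python
from h import *
im,d,c=load('t0'); P=cloud(c,d)
def fitplane(X):
    A=np.c_[X[:,:2],np.ones(len(X))]; k=np.linalg.lstsq(A,X[:,2],rcond=None)[0]
    for _ in range(3):
        e=np.abs(A@k-X[:,2]); g=e<.006; k=np.linalg.lstsq(A[g],X[g,2],rcond=None)[0]
    return k,g.mean(),np.std((A@k-X[:,2])[g])
m=np.zeros(im.shape[:2],np.uint8); cv2.fillConvexPoly(m,np.array([[281,74],[328,86],[313,140],[269,130]]),1)
k,g,s=fitplane(P[m>0]); print('apron plane',k,g,s,'slope',np.degrees(np.arctan(np.hypot(k[0],k[1]))),'yaw',np.degrees(np.arctan2(k[1],k[0])))
# axis from slot/blank mask & lips
def hit(u,v,k,off):  # ray with plane z=k.x+off/cos8
    D=ray(c,u,v);C=c[2];n=np.array([-k[0],-k[1],1]);return C+D*((k[2]+off/np.cos(np.radians(8)))-n@C)/(n@D)
hsv=cv2.cvtColor(im,cv2.COLOR_RGB2HSV)
w=((hsv[...,1]<70)&(hsv[...,2]>140)).astype(np.uint8); w[:138]=0;w[208:]=0;w[:,:250]=0;w[:,305:]=0
for cn in sorted(cv2.findContours(w,0,1)[0],key=cv2.contourArea)[-2:]:
    mk=np.zeros_like(w);cv2.drawContours(mk,[cn],-1,1,-1); v,u=np.nonzero(mk)
    q=np.array([hit(a,b,k,.030) for a,b in zip(u,v)]); r_=cv2.minAreaRect(q[:,:2].astype(np.float32))
    print('lip',len(u),r_,'z med',np.median(P[mk>0][:,2]),'pred',q[:,2].mean()); 
    vx=cv2.fitLine(q[:,:2].astype(np.float32),2,0,.01,.01).ravel(); print('line',vx,np.degrees(np.arctan(vx[1]/vx[0])))
names=dict(aTL=(275.8,62.6),aTR=(337.1,79.7),aBR=(317.4,152.1),aBL=(255.3,133.7)); 
for n,p in names.items(): print(n,hit(*p,k,.012 if 'T' in n else .03))
for n,p in dict(outL=(253.4,198.2),outR=(285,206),inL=(259.2,199),inR=(279,204.7)).items(): print(n,hit(*p,k,.03))
for n,p in dict(bL=(235+117/3.8,60+478/3.8),bR=(235+178/3.8,60+494/3.8)).items(): print('blank',n,hit(*p,k,.022))
o=((hsv[...,0]<10)&(hsv[...,1]>150)&(hsv[...,2]>170)).astype(np.uint8);o[:140]=0;o[195:]=0;o[:,:262]=0;o[:,300:]=0
v,u=np.nonzero(o);q=np.array([hit(a,b,k,.022) for a,b in zip(u,v)]);print('blankvis',len(u),cv2.minAreaRect(q[:,:2].astype(np.float32)),np.median(P[o>0][:,2]),q[:,2].mean())
```

```text
apron plane [ 0.13734338 -0.03881    -0.02187495] 0.997459165154265 0.0015676194996623052 slope 8.122484625089086 yaw -15.779041824375353
lip 263 ((0.5151833295822144, -0.0005763042718172073), (0.01437623705714941, 0.14625422656536102), 74.43875885009766) z med 0.07942838109875583 pred 0.07904524258820128
line [ 0.9619718  -0.2731487   0.5136803  -0.00192686] -15.851717
lip 382 ((0.4986993670463562, -0.060969676822423935), (0.0166715569794178, 0.14721591770648956), 74.12765502929688) z med 0.07920388629439667 pred 0.0794082782328724
line [ 0.9618043  -0.27373812  0.49963018 -0.0610024 ] -15.886827
aTL [ 0.78199591 -0.02717542  0.09869962]
aTR [ 0.73776711 -0.17965118  0.09854267]
aBR [ 0.55506396 -0.12890295  0.08965696]
aBL [0.60045343 0.0230866  0.08999219]
outL [0.44324789 0.02681917 0.06825619]
outR [ 0.42442461 -0.05078368  0.0686827 ]
inL [0.44132149 0.01254342 0.06854565]
inR [ 0.42754845 -0.03609397  0.06854163]
blank bL [ 0.47468769 -0.0036688   0.06567886]
blank bR [ 0.46436991 -0.04341857  0.06580447]
blankvis 64 ((0.5267314910888672, -0.0169652309268713), (0.0045474194921553135, 0.09999667853116989), 74.48401641845703) 0.07207284540335784 0.07291635936332458
```

```bash
cat >> h.py <<'E'
yaw=np.radians(-15.85); S=np.radians(8); ax=np.array([np.cos(yaw),np.sin(yaw),0]); ny=np.array([-np.sin(yaw),np.cos(yaw),0])
O=.427*ax+.1076*ny+np.array([0,0,.040]); cx=ax*np.cos(S)+np.array([0,0,np.sin(S)]); cz=np.cross(cx,ny)
def ch(x,y,z): return O+(x*cx+y*ny+z*cz)/1000   # chute mm -> world
def inch(p): return np.array([(p-O)@cx,(p-O)@ny,(p-O)@cz])*1000
def Rtool(yawdeg,tilt=0): # tool x at yawdeg in world, z down; tilt: about jaw axis, tool z gains +tilt toward -toolx
    a=np.radians(yawdeg); x=np.array([np.cos(a),np.sin(a),0]); z=np.array([0,0,-1.]); t=np.radians(tilt)
    z2=z*np.cos(t)-x*np.sin(t); x2=x*np.cos(t)+z*np.sin(t); return np.stack([x2,np.cross(z2,x2),z2],1)
def delta(p,R):
    o=r.get_obs(); R0=cv2.Rodrigues(np.array(o['orientation'],float))[0]
    print('t',round(o['clock'],2),'tcp',np.round(o['tcp_pos'],4),'chute',np.round(inch(o['tcp_pos']),1),'F',np.round(o['contact_force'],1),'w',round(o['grip_width'],4))
    print('shift mm',np.round(R0.T@(p-o['tcp_pos'])*1000,1),'turn',np.round(cv2.Rodrigues(R0.T@R)[0].ravel(),4))
E
python3 - <<'E'
from h import *
print(O,ch(12,0,100)); p=ch(12,0,4); p[2]=.2
delta(p,Rtool(164.15))
print(Rtool(164.15,8)[:,2],-cz)
E
```

```text
[ 0.44015316 -0.01311312  0.04      ] [ 0.4381964  -0.01255757  0.14069688]
t 0.1 tcp [0.228  0.6347 0.1944] chute [-355.8  565.2  205.9] F [ 0.4 -0.3  0.3] w 0.0851
shift mm [-429.9 -537.2   -4.7] turn [-0.0016  0.0001 -0.0681]
[ 0.13388174 -0.03801093 -0.99026807] [ 0.13388174 -0.03801093 -0.99026807]
```

Call:
play_rows(
  deltas=[
    [0,[-35,-45,-30],[0,0,-0.01]],
    [0,[-70,-90,-40],[0,0,-0.02]],
    [0,[-105,-135,-40],[0,0,-0.03]],
    [0,[-140,-180,-40],[0,0,-0.04]],
    [0,[-180,-225,-40],[0,0,-0.05]],
    [0,[-215,-270,-40],[0,0,-0.06]],
    [0,[-250,-315,-40],[0,0,-0.068]],
    [0,[-290,-360,-30],[0,0,-0.068]],
  ],
)

```text
clock: 1.1
tcp_pos: [0.3798, 0.1964, 0.2254]
orientation: [0.432, 3.111, -0.0]
contact_force: [0.6, -0.1, -0.5]
grip_width: 0.0002
```

Run:
```python
from h import *
p=ch(12,0,4); p[2]=.2
delta(p,Rtool(164.15)); print(r.get_obs()['joints'])
```

```text
t 1.1 tcp [0.3798 0.1964 0.2254] chute [-88.4 185.1 199.7] F [ 0.6 -0.1 -0.5] w 0.0002
shift mm [-126.5 -185.2   25.5] turn [-0.0001  0.0008  0.0005]
[-0.86371147  0.01709563  0.24479667  2.08816969 -0.00407354  1.03643524
  0.67779832]
```

Call:
play_rows(
  deltas=[
    [0,[-35,-45,6],[0,0,0]],
    [0,[-70,-95,12],[0,0,0]],
    [0,[-105,-145,18],[0,0,0]],
    [0,[-126,-185,25],[0,0,0]],
    [0,[-126,-185,25],[0,0,0]],
  ],
)

```text
clock: 1.72
tcp_pos: [0.4502, -0.0196, 0.2]
orientation: [-0.443, -3.11, 0.002]
contact_force: [-0.7, 0.8, -0.8]
grip_width: 0.0003
```

Run:
```python
from h import *
p=ch(12,0,4)
delta(p,Rtool(164.15)); im,d,c=grab('wrist','w1')
e=[]
for q in [ch(0,-23,30),ch(150,-23,30),ch(0,23,30),ch(150,23,30),ch(34,-23,22),ch(34,23,22)]:
    k=c[0]@c[1].T@(q-c[2]); e.append(k[:2]/k[2])
print(np.round(e,0))
# z of TCP projected
```

```text
t 1.73 tcp [ 0.4502 -0.0196  0.2   ] chute [ 33.5  -3.5 156.9] F [-0.7  0.8 -0.8] w 0.0003
shift mm [1.000e-01 3.700e+00 1.544e+02] turn [-0.0015  0.     -0.0064]
[[238. 153.]
 [240. 292.]
 [283. 153.]
 [282. 291.]
 [239. 185.]
 [282. 185.]]
```

View pics/w1.png

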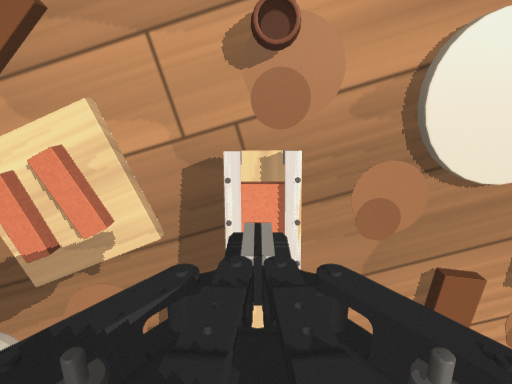

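The wrist view shows the slot edges at columns 241 and 286, the outlet at row 151 and the blank's lower end at row 183. The fingers are centred at column 258, so the slot centre is about 5 mm to the tool's +y. I'll refine this and fit the bat's visible arc as a second view.

Run:
```python
from h import *
im,d,c=load('w1'); hsv=cv2.cvtColor(im,cv2.COLOR_RGB2HSV); P=cloud(c,d)
w=((hsv[...,1]<45)&(hsv[...,2]>150)).astype(np.uint8); m=w.copy(); m[:,:410]=0; m[200:]=0
cn=max(cv2.findContours(m,0,1)[0],key=cv2.contourArea)[:,0]; cn=cn[(cn[:,0]<508)&(cn[:,0]>412)]
q=np.array([onplane(c,u,v,.02)[:2] for u,v in cn]); A=np.c_[2*q,np.ones(len(q))]; s=np.linalg.lstsq(A,(q**2).sum(1),rcond=None)[0]
print('bat',s[:2],np.sqrt(s[2]+s[:2]@s[:2]),'z',np.median(P[m>0][:,2]))
L=w.copy(); L[:150]=0;L[220:]=0; 
for row in (160,175,195,210): print(row,np.nonzero(L[row,215:310])[0]+215)
for px in ((263,152),): print([inch(onplane(c,*px,ch(0,0,z)[2])) for z in (0,30)])
print('end',inch(onplane(c,263,183,.04+.022+.005)),'depth floor',inch(pt(c,d,263,168)),'blank top',inch(pt(c,d,263,205)),'lip',inch(pt(c,d,231,200)))
k=c[0]@c[1].T@(r.get_obs()['tcp_pos']-c[2]);print('tcp px',k/k[2])
```

```text
bat [0.4660098  0.27770855] 0.09762389388237769 z 0.019652063852960533
160 [224 225 226 227 228 229 230 231 232 233 234 235 236 237 238 239 240 285
 286 287 288 289 290 291 292 293 294 295 296 297 298 299 300 301]
175 [224 225 226 227 228 229 230 231 232 233 234 235 236 237 238 239 285 286
 287 288 289 290 291 292 293 294 295 296 297 298 299 300]
195 [225 226 227 228 229 230 231 232 233 234 235 236 237 238 239 240 285 286
 287 288 289 290 291 292 293 294 295 296 297 298 299]
210 [225 226 227 228 229 230 231 232 233 234 235 236 237 238 239 240 285 286
 287 288 289 290 291 292 293 294 295 296 297 298]
[array([-0.08096966,  3.1904644 ,  0.01137954]), array([-0.83988272,  2.7186055 , 30.11803782])]
end [31.97666593  2.69336691 22.77131714] depth floor [17.89857784  3.1252676  -0.75869726] blank top [55.84694543  2.60328055 21.97254159] lip [ 48.85052004 -30.93417322  29.25351231]
tcp px [260.16712442 211.78783783   1.        ]
```

Call:
play_rows(
  deltas=[
    [0,[0,5,40],[0,0,0]],
    [0,[0,5,85],[0,0,0]],
    [0,[0,5,110],[0,0,0]],
    [0,[0,5,112],[0,0,0]],
  ],
)

```text
clock: 2.28
tcp_pos: [0.4499, -0.0111, 0.0868]
orientation: [-0.434, -3.107, 0.003]
contact_force: [-0.3, 0.3, 0.9]
grip_width: -0.0
```

Run:
```python
from h import *
delta(ch(12,2,6),Rtool(164.15)); im,d,c=grab('wrist','w2')
cv2.imwrite('pics/w2c.png',cv2.resize(im[100:330,150:370],None,fx=2.5,fy=2.5)[...,::-1])
```

```text
t 2.27 tcp [ 0.4499 -0.0111  0.0868] chute [15.2  4.5 45.1] F [-0.3  0.3  0.9] w -0.0
shift mm [-2.4 -2.5 39.2] turn [-0.0022 -0.0039 -0.0009]
```

View pics/w2c.png

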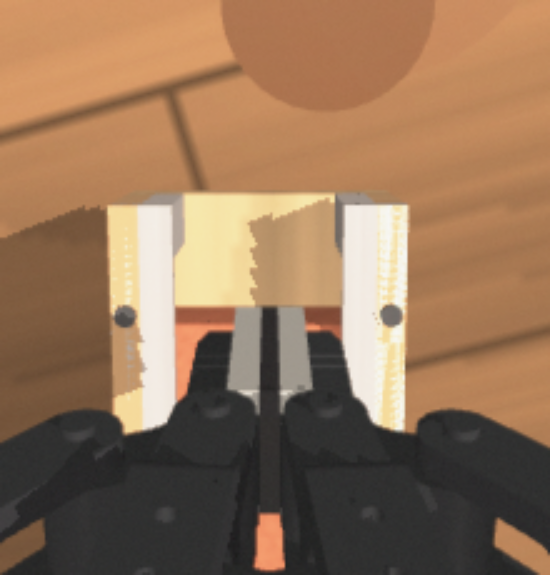

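The crop shows the shut fingers above the slot, about 2.5 mm right of its middle, with the blank's end edge at crop row 308. That agrees with the numbers. I'll descend with a shift of −2 in y.

Call:
play_rows(
  deltas=[
    [0,[1,-2,15],[0,0,0]],
    [0,[1,-2,30],[0,0,0]],
    [0,[0,-2,38],[0,0,0]],
    [0,[0,-2,38],[0,0,0]],
  ],
)

```text
clock: 2.82
tcp_pos: [0.4499, -0.0135, 0.0492]
orientation: [-0.435, -3.108, 0.002]
contact_force: [0.2, -0.4, -0.3]
grip_width: -0.0001
```

Run:
```python
from h import *
delta(ch(141,2.3,6),Rtool(164.15));
```

```text
t 2.83 tcp [ 0.4499 -0.0135  0.0492] chute [10.7  2.3  7.8] F [ 0.2 -0.4 -0.3] w -0.0001
shift mm [-129.3    0.2  -16.8] turn [-0.002  -0.0029 -0.0015]
```

Call:
play_rows(
  deltas=[
    [0,[-8,0,-1],[0,0,0]],
    [0,[-16,0,-2],[0,0,0]],
    [0,[-24,0,-3],[0,0,0]],
    [0,[-32,0,-4.5],[0,0,0]],
    [0,[-40,0,-5.5],[0,0,0]],
  ],
)

```text
clock: 3.45
tcp_pos: [0.489, -0.0246, 0.0547]
orientation: [-0.435, -3.108, 0.002]
contact_force: [-0.4, -0.3, -0.5]
grip_width: -0.0002
```

Run:
```python
from h import *
delta(ch(146,2.5,7),Rtool(164.15));
```

```text
t 3.45 tcp [ 0.489  -0.0246  0.0547] chute [51.7  2.3  7.6] F [-0.4 -0.3 -0.5] w -0.0002
shift mm [-93.4   0.4 -12.8] turn [-0.0019 -0.0027 -0.0016]
```

Call:
play_rows(
  deltas=[
    [0,[-12,0,-1.7],[0,0,0]],
    [0,[-24,0,-3.4],[0,0,0]],
    [0,[-36,0,-5.1],[0,0,0]],
    [0,[-48,0,-6.8],[0,0,0]],
    [0,[-60,0,-8.4],[0,0,0]],
  ],
)

```text
clock: 4.08
tcp_pos: [0.5476, -0.0413, 0.063]
orientation: [-0.435, -3.108, 0.002]
contact_force: [-0.2, -0.4, -0.2]
grip_width: -0.0002
```

Run:
```python
from h import *
delta(ch(146,2.5,7),Rtool(164.15)); im,d,c=grab('top','t2'); im2,_,_=grab('scene','s2')
A=cv2.resize(im[50:220,220:360],None,fx=2.8,fy=2.8); B=cv2.resize(im2[120:290,185:325],None,fx=2.8,fy=2.8)
cv2.imwrite('pics/t2c.png',np.hstack([A,B])[...,::-1])
```

```text
t 4.08 tcp [ 0.5476 -0.0413  0.063 ] chute [113.2   2.2   7.4] F [-0.2 -0.4 -0.2] w -0.0002
shift mm [-32.5   0.3  -4.3] turn [-0.0019 -0.0027 -0.0015]
```

View pics/t2c.png

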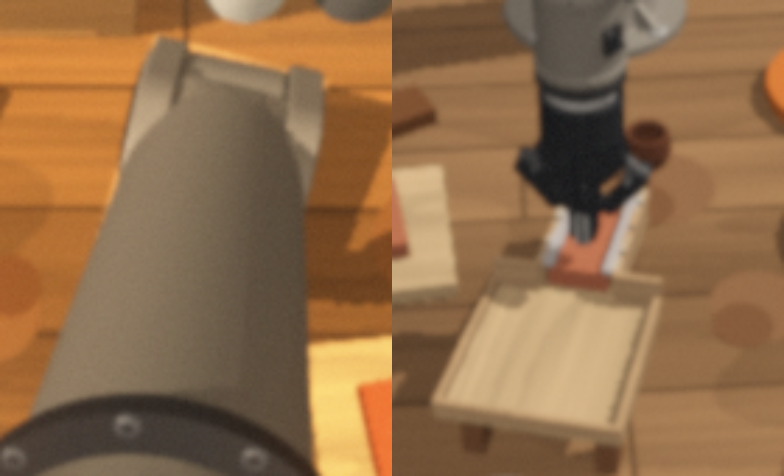

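The fingers look as if they are over the blank, and its upper end still seems to be at the throat's mouth. I'll check this by projecting the TCP and the blank's expected end into the view.

Run:
```python
from h import *
im,d,c=load('s2')
def pr(q): k=c[0]@c[1].T@(q-c[2]); return np.round(k[:2]/k[2],1)
print('tcp',pr(ch(113.2,2.2,7.4)),'tcp front',pr(ch(124,2.2,7)))
for x in (34+110,120+110,150): print(x,pr(ch(x,2,22)),pr(ch(x,2,0)))
i0=load('s0')[0]
A=cv2.resize(im[175:235,220:300],None,fx=9,fy=9,interpolation=2)[:,:]; 
cv2.imwrite('pics/s2c.png',cv2.resize(A,(720,540))[...,::-1])
P=cloud(c,d); hsv=cv2.cvtColor(im,cv2.COLOR_RGB2HSV); o=((hsv[...,0]<9)&(hsv[...,1]>110)); o[:190]=0;o[240:]=0;o[:,:230]=0;o[:,300:]=0
Q=np.array([inch(p) for p in P[o]]); print(len(Q),np.percentile(Q,[2,50,98],axis=0))
```

```text
tcp [252.9 215.5] tcp front [252.  217.9]
144 [250.3 217.5] [250.2 224.3]
230 [242.4 237.3] [242.4 244.3]
150 [249.8 218.8] [249.7 225.6]
69 [[ 51.31139496 -18.50900972   9.38696883]
 [138.61905905  11.08518163  23.95074391]
 [145.83615413  34.73033197  95.00143902]]
```

View pics/s2c.png

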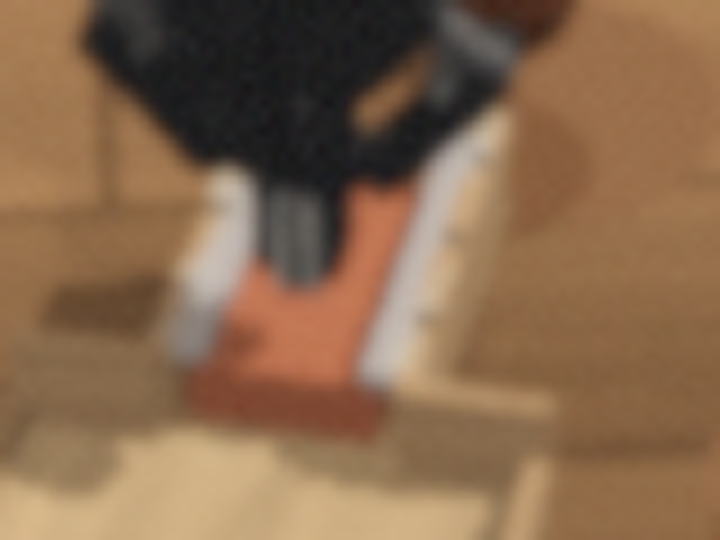

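The blank has not moved. The finger tips are above it: tip at px (253,207), while the reported TCP projects to (253,215). So the real tips sit short of the nominal TCP. I'll measure them in tool coordinates with the wrist depth.

Run:
```python
from h import *
T=np.array(r.camera_model('wrist')['T_tool_cam']);print(np.round(T,4))
for f in ('w1','w2'):
    im,d,c=load(f); v,u=np.mgrid[:384,:512]; K=c[0]
    X=np.stack([u,v,np.ones_like(u)],-1)@np.linalg.inv(K).T*d[...,None]; X=(X@T[:3,:3].T+T[:3,3])*1000
    for row in range(215,290,8): print(f,row,[(uu,np.round(X[row,uu],0).tolist()) for uu in (250,258,266)])
```

```text
[[-7.000e-04 -9.625e-01 -2.711e-01  6.770e-02]
 [ 1.000e+00 -7.000e-04 -2.000e-04  6.000e-04]
 [ 0.000e+00 -2.711e-01  9.625e-01 -1.783e-01]
 [ 0.000e+00  0.000e+00  0.000e+00  1.000e+00]]
w1 215 [(250, [-52.0, -7.0, 129.0]), (258, [-52.0, 1.0, 129.0]), (266, [-52.0, 10.0, 129.0])]
w1 223 [(250, [10.0, -3.0, -40.0]), (258, [10.0, 1.0, -41.0]), (266, [10.0, 5.0, -41.0])]
w1 231 [(250, [10.0, -3.0, -51.0]), (258, [10.0, 1.0, -49.0]), (266, [10.0, 4.0, -50.0])]
w1 239 [(250, [10.0, -3.0, -59.0]), (258, [10.0, 1.0, -58.0]), (266, [11.0, 4.0, -59.0])]
w1 247 [(250, [11.0, -2.0, -67.0]), (258, [11.0, 1.0, -67.0]), (266, [10.0, 4.0, -66.0])]
w1 255 [(250, [10.0, -2.0, -73.0]), (258, [10.0, 1.0, -72.0]), (266, [10.0, 4.0, -72.0])]
w1 263 [(250, [11.0, -2.0, -80.0]), (258, [7.0, 1.0, -73.0]), (266, [11.0, 4.0, -80.0])]
w1 271 [(250, [11.0, -2.0, -86.0]), (258, [4.0, 1.0, -74.0]), (266, [10.0, 4.0, -84.0])]
w1 279 [(250, [10.0, -2.0, -88.0]), (258, [1.0, 1.0, -74.0]), (266, [11.0, 3.0, -91.0])]
w1 287 [(250, [3.0, -2.0, -83.0]), (258, [-4.0, 1.0, -73.0]), (266, [8.0, 3.0, -90.0])]
w2 215 [(250
[... 182 characters left out ...]
[10.0, -3.0, -50.0]), (258, [11.0, 1.0, -52.0]), (266, [10.0, 4.0, -50.0])]
w2 239 [(250, [10.0, -3.0, -59.0]), (258, [11.0, 1.0, -59.0]), (266, [10.0, 4.0, -58.0])]
w2 247 [(250, [10.0, -2.0, -66.0]), (258, [10.0, 1.0, -66.0]), (266, [10.0, 4.0, -66.0])]
w2 255 [(250, [10.0, -2.0, -73.0]), (258, [10.0, 1.0, -73.0]), (266, [10.0, 4.0, -72.0])]
w2 263 [(250, [11.0, -2.0, -80.0]), (258, [7.0, 1.0, -73.0]), (266, [11.0, 4.0, -80.0])]
w2 271 [(250, [11.0, -2.0, -86.0]), (258, [4.0, 1.0, -74.0]), (266, [11.0, 4.0, -85.0])]
w2 279 [(250, [9.0, -2.0, -88.0]), (258, [-1.0, 1.0, -72.0]), (266, [11.0, 3.0, -90.0])]
w2 287 [(250, [4.0, -2.0, -84.0]), (258, [-3.0, 1.0, -73.0]), (266, [8.0, 3.0, -90.0])]
```

Two cameras agree that the real finger tips sit about 37 mm short of the reported TCP. That explains the zero contact force: the fingers passed above the lips. From here I'll treat the tip as TCP − 37 mm along tool z and pin it down more exactly, then go back and descend under force watch.

Run:
```python
from h import *
T=np.array(r.camera_model('wrist')['T_tool_cam'])
im,d,c=load('w1'); v,u=np.mgrid[:384,:512]; K=c[0]
X=np.stack([u,v,np.ones_like(u)],-1)@np.linalg.inv(K).T*d[...,None]; X=(X@T[:3,:3].T+T[:3,3])*1000
F=X[...,2]; m=(F<0)&(d>0)
g=m[:, 244:274]; rows=np.nonzero(g.any(1))[0][:6]; print(rows,[np.round(X[rw,258],1).tolist() for rw in rows])
print('finger widths y at row 225,240,260:',[ (X[rw][m[rw]][:,1].min().round(),X[rw][m[rw]][:,1].max().round()) for rw in (222,226,232,240,250,260)])
delta(ch(12,2.5,-25),Rtool(164.15))
```

```text
[222 223 224 225 226 227] [[10.0, 0.8, -39.1], [10.3, 0.8, -41.2], [10.0, 0.8, -41.7], [10.2, 0.8, -43.3], [10.2, 0.8, -44.5], [10.1, 0.8, -45.5]]
finger widths y at row 225,240,260: [(np.float64(-6.0), np.float64(7.0)), (np.float64(-6.0), np.float64(7.0)), (np.float64(-11.0), np.float64(12.0)), (np.float64(-13.0), np.float64(14.0)), (np.float64(-13.0), np.float64(14.0)), (np.float64(-13.0), np.float64(14.0))]
t 4.17 tcp [ 0.5485 -0.0416  0.0632] chute [114.1   2.2   7.4] F [-1.1  0.7 -0.5] w -0.0002
shift mm [96.5  0.2 46.4] turn [-0.0019 -0.0011 -0.0018]
```

Call:
play_rows(
  deltas=[
    [0,[30,0,0],[0,0,0]],
    [0,[70,0,10],[0,0,0]],
    [0,[102,0,14],[0,0,0]],
    [0,[102,0,14],[0,0,0]],
  ],
)

```text
clock: 4.68
tcp_pos: [0.447, -0.0129, 0.0488]
orientation: [-0.434, -3.106, 0.002]
contact_force: [-0.3, -0.7, 0.4]
grip_width: 0.0003
```

Run:
```python
from h import *
delta(ch(12,2.5,-25),Rtool(164.15))
```

```text
t 4.67 tcp [ 0.447  -0.0129  0.0488] chute [7.7 2.1 7.8] F [-0.3 -0.7  0.4] w 0.0003
shift mm [-9.   0.5 31.8] turn [-0.0022 -0.0048 -0.0008]
```

Call:
play_rows(
  deltas=[
    [0,[0,0,12],[0,0,0]],
    [0,[0,0,24],[0,0,0]],
    [0,[0,0,34],[0,0,0]],
    [0,[0,0,38],[0,0,0]],
    [0,[0,0,38],[0,0,0]],
  ],
)

```text
clock: 5.3
tcp_pos: [0.4467, -0.0132, 0.0104]
orientation: [-0.434, -3.106, 0.003]
contact_force: [0.7, -0.4, 1.1]
grip_width: -0.0001
```

Run:
```python
from h import *
delta(ch(30,2.5,-31),Rtool(164.15)); im,d,c=grab('wrist','w3')
cv2.imwrite('pics/w3c.png',cv2.resize(im[100:330,150:370],None,fx=2.5,fy=2.5)[...,::-1])
```

```text
t 5.3 tcp [ 0.4467 -0.0132  0.0104] chute [  2.2   1.7 -30.2] F [ 0.7 -0.4  1.1] w -0.0001
shift mm [-27.7   0.8  -3.3] turn [-0.0027 -0.0054 -0.0013]
```

View pics/w3c.png

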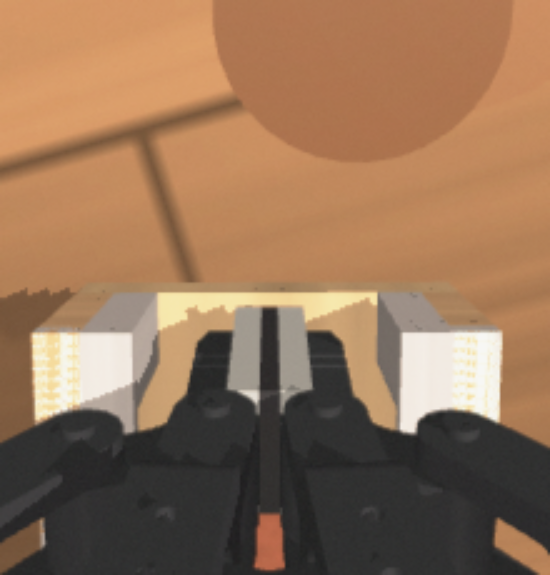

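The fingers are now inside the slot, centred in front of the blank with their tips just over the floor (crop (270,310)). Now I'll push.

Call:
play_rows(
  deltas=[
    [0,[-8,0,-1.1],[0,0,0]],
    [0,[-14,0,-2],[0,0,0]],
    [0,[-20,0,-2.8],[0,0,0]],
    [0,[-27,0,-3.8],[0,0,0]],
    [0,[-34,0,-4.8],[0,0,0]],
    [0,[-42,0,-5.9],[0,0,0]],
    [0,[-50,0,-7],[0,0,0]],
  ],
)

```text
clock: 6.22
tcp_pos: [0.4936, -0.0265, 0.0173]
orientation: [-0.433, -3.103, 0.002]
contact_force: [-6.7, 1.4, 5.6]
grip_width: 0.0004
```

Run:
```python
from h import *
delta(ch(135,1.7,-30),Rtool(164.15))
```

```text
t 6.22 tcp [ 0.4936 -0.0265  0.0173] chute [ 51.4   1.7 -30.1] F [-6.7  1.4  5.6] w 0.0004
shift mm [-82.7   0.  -12.4] turn [-0.0025 -0.0085 -0.001 ]
```

Call:
play_rows(
  deltas=[
    [0,[-12,0,-1.7],[0,0,0]],
    [0,[-24,0,-3.4],[0,0,0]],
    [0,[-36,0,-5.1],[0,0,0]],
    [0,[-48,0,-6.8],[0,0,0]],
    [0,[-60,0,-8.6],[0,0,0]],
    [0,[-70,0,-10],[0,0,0]],
    [0,[-80,0,-11.4],[0,0,0]],
    [0,[-85,0,-12.1],[0,0,0]],
  ],
)

```text
clock: 7.22
tcp_pos: [0.5752, -0.0498, 0.0288]
orientation: [-0.433, -3.101, 0.002]
contact_force: [-5.7, 1.4, 4.8]
grip_width: 0.0
```

Run:
```python
from h import *
delta(ch(138,1.7,-30),Rtool(164.15))
im,d,c=grab('scene','s3'); P=cloud(c,d); hsv=cv2.cvtColor(im,cv2.COLOR_RGB2HSV); o=((hsv[...,0]<9)&(hsv[...,1]>110)); o[:190]=0;o[265:]=0;o[:,:205]=0;o[:,285:]=0
Q=np.array([inch(p) for p in P[o]]); Q=Q[(abs(Q[:,2]-11)<16)&(Q[:,0]>90)]; print(len(Q),np.percentile(Q,[2,50,98],axis=0))
```

```text
t 7.22 tcp [ 0.5752 -0.0498  0.0288] chute [137.    1.6 -30.6] F [-5.7  1.4  4.8] w 0.0
shift mm [-0.9  0.1 -0.8] turn [-0.0025 -0.0098 -0.0009]
39 [[153.99066578 -18.42014701  10.59057623]
 [264.2796904    0.70058764  18.39179413]
 [267.09813926  21.66427196  26.604882  ]]
```

Call:
play_rows(
  deltas=[
    [0,[-4,0,-0.6],[0,0,0]],
    [0,[-4,0,-0.6],[0,0,0]],
    [0,[4,0,-5],[0,0,0]],
    [0,[4,0,-35],[0,0,0]],
    [0,[4,0,-80],[0,0,0]],
    [40,[4,0,-120],[0,0,0]],
    [85,[4,0,-130],[0,0,0]],
    [85,[4,0,-130],[0,0,0]],
  ],
)

```text
clock: 8.28
tcp_pos: [0.5734, -0.0487, 0.1593]
orientation: [-0.433, -3.104, 0.001]
contact_force: [-0.3, 0.4, -0.9]
grip_width: 0.0546
```

Run:
```python
from h import *
R=Rtool(164.15,8); tip=np.array([0,0,-38.5])/1000
delta(ch(213,2.2,40)-R@tip,R)
im,d,c=grab('wrist','w4'); P=cloud(c,d); hsv=cv2.cvtColor(im,cv2.COLOR_RGB2HSV)
cv2.imwrite('pics/w4.png',im[...,::-1])
i2,d2,c2=grab('top','t4')
```

```text
t 8.28 tcp [ 0.5734 -0.0487  0.1593] chute [153.2   2.1  98.9] F [-0.3  0.4 -0.9] w 0.0546
shift mm [-73.4   0.3  87.6] turn [-0.0018 -0.1469 -0.0006]
```

View pics/w4.png

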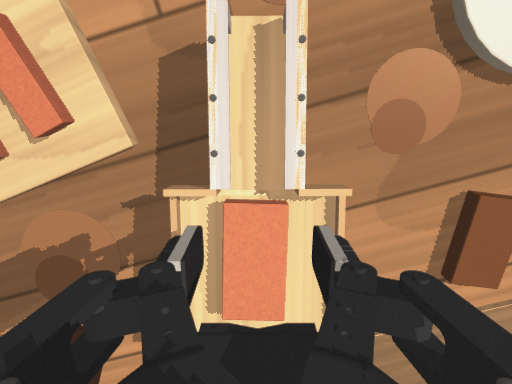

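The blank lies free on the apron, clear of the lips: lower end at row 200, upper end at row 320, columns 222–288, almost straight. I'll measure its pose and top height.

Run:
```python
from h import *
im,d,c=load('w4'); P=cloud(c,d); hsv=cv2.cvtColor(im,cv2.COLOR_RGB2HSV)
o=((hsv[...,0]<9)&(hsv[...,1]>130)&(hsv[...,2]>150)).astype(np.uint8); o[:196]=0;o[325:]=0;o[:,:210]=0;o[:,300:]=0
cn=max(cv2.findContours(o,0,1)[0],key=cv2.contourArea)[:,0]
print('top height by depth',inch(np.median(P[o>0],axis=0)))
def hit(u,v,z):
    D=ray(c,u,v); return inch(c[2]+D*((O+cz*z-c[2])@cz)/(D@cz))
q=np.array([hit(u,v,.022)[:2] for u,v in cn]).astype(np.float32); print(cv2.minAreaRect(q))
# tool coords of finger tips now
T=np.array(r.camera_model('wrist')['T_tool_cam']); v,u=np.mgrid[:384,:512]
X=np.stack([u,v,np.ones_like(u)],-1)@np.linalg.inv(c[0]).T*d[...,None]; X=(X@T[:3,:3].T+T[:3,3])*1000
m=(X[...,2]<0)&(d>0)&(d<.2); v0=np.nonzero(m[:,150:250].any(1))[0][0]; print(v0,X[v0+1][m[v0+1]][:3],X[v0+1][m[v0+1]][-3:])
# second view: scene
i3,d3,c3=grab('scene','s4'); h=cv2.cvtColor(i3,cv2.COLOR_RGB2HSV); P3=cloud(c3,d3)
o=((h[...,0]<9)&(h[...,1]>110)); o[:190]=0;o[265:]=0;o[:,:205]=0;o[:,285:]=0
Q=np.array([inch(p) for p in P3[o]]); Q=Q[(abs(Q[:,2]-20)<8)&(Q[:,0]>100)&(abs(Q[:,1])<50)]; print('scene',len(Q),np.percentile(Q,[3,50,97],axis=0))
```

```text
top height by depth [218.15098563  -1.40649723  22.26014328]
((257.9869689941406, 1.5830698013305664), (24.3660888671875, 19.280038833618164), 0.1623557060956955)
226 [[ 10.04860534 -33.10093449 -45.3557579 ]
 [ 10.25346015 -32.51160277 -45.82864542]
 [ 10.11091632 -32.12279619 -45.50084785]] [[  9.75005699  33.48272754 -44.77220535]
 [ 10.19345848  33.70053063 -45.79409825]
 [  9.79693677  34.40152475 -44.88165044]]
scene 26 [[268.50382481 -17.15207967  12.55291895]
 [270.52346766   8.77534022  16.70283824]
 [272.88234944  24.16497011  22.55511207]]
```

Run:
```python
from h import *
im,d,c=load('w4')
def hit(u,v,z=.022):
    D=ray(c,u,v); return inch(c[2]+D*((O+cz*z-c[2])@cz)/(D@cz))
q=np.array([hit(*p)[:2] for p in ((224,199.5),(288,201),(222,320),(285,321))]); print(q.round(1))
print('centre',q.mean(0),'len',np.linalg.norm(q[2]-q[0]),'wid',np.linalg.norm(q[1]-q[0]),'yaw deg',np.degrees(np.arctan2(*(q[2]+q[3]-q[0]-q[1])[::-1])))
R=Rtool(164.15,8); cc=q.mean(0)
for h in (45,4): 
    print(h); delta(ch(cc[0],cc[1]-.8,h)-R@np.array([0,0,-.0445]),R)
```

```text
[[158.3 -26.7]
 [159.7  29.3]
 [271.1 -30.3]
 [272.1  27.9]]
centre [2.15323646e+02 5.38895234e-02] len 112.87506700199249 wid 56.08916295621635 yaw deg -1.2765080628165193
45
t 8.43 tcp [ 0.5722 -0.0487  0.1575] chute [151.7   1.8  97.3] F [ 0.3 -0.5 -0.2] w 0.0757
shift mm [-77.4  -2.2  86.2] turn [-0.0034 -0.1506 -0.0007]
4
t 8.43 tcp [ 0.5722 -0.0487  0.1575] chute [151.7   1.8  97.3] F [ 0.3 -0.5 -0.2] w 0.0757
shift mm [-83.5  -2.  126.7] turn [-0.0034 -0.1506 -0.0007]
```

Call:
play_rows(
  deltas=[
    [85,[-25,-1,10],[0,-0.05,0.01]],
    [85,[-50,-2,30],[0,-0.1,0.02]],
    [85,[-72,-2,55],[0,-0.15,0.02]],
    [85,[-77,-2,82],[0,-0.15,0.02]],
    [85,[-77,-2,86],[0,-0.15,0.02]],
  ],
)

```text
clock: 9.05
tcp_pos: [0.6424, -0.0718, 0.0674]
orientation: [0.446, 2.977, -0.036]
contact_force: [0.4, 0.4, 0.5]
grip_width: 0.0852
```

Run:
```python
from h import *
R=Rtool(164.15-1.2,8)
delta(ch(215.3,-.8+.5,4)-R@np.array([0,0,-.0445]),R)
```

```text
t 9.05 tcp [ 0.6424 -0.0718  0.0674] chute [212.3  -1.2  -2.2] F [0.4 0.4 0.5] w 0.0852
shift mm [-3.2  1.1 38.3] turn [-0.0042 -0.0059  0.0005]
```

Call:
play_rows(
  deltas=[
    [85,[-3,1,15],[0,0,0]],
    [85,[-3,1,28],[0,0,0]],
    [85,[-3,1,37],[0,0,0]],
    [85,[-3,1,38],[0,0,0]],
    [40,[-3,1,38],[0,0,0]],
    [40,[-3,1,38],[0,0,0]],
    [40,[-3,1,38],[0,0,0]],
    [40,[-3,1,38],[0,0,0]],
  ],
  squeeze=60,
)

```text
clock: 10.05
tcp_pos: [0.6508, -0.0735, 0.0311]
orientation: [0.446, 2.975, -0.036]
contact_force: [-2.7, 0.3, 5.3]
grip_width: 0.0568
```

Run:
```python
from h import *
R=Rtool(164.15-1.2,8)
delta(ch(215.3,-.8+.5,4)-R@np.array([0,0,-.0445]),R)
# placement: tilt 0
s=np.array([.466,.277])
print(np.linalg.norm(s))
```

```text
t 10.05 tcp [ 0.6508 -0.0735  0.0311] chute [215.8  -0.5 -39.3] F [-2.7  0.3  5.3] w 0.0568
shift mm [0.5 0.1 1.2] turn [-0.0037 -0.0046  0.0003]
0.5421116121242932
```

Call:
play_rows(
  deltas=[
    [40,[-3,0,-20],[0,0,0]],
    [40,[-6,0,-45],[0,0,0]],
    [40,[-10,0,-75],[0,0,0]],
    [40,[-14,0,-105],[0,0.05,0]],
    [40,[-14,0,-120],[0,0.1,0]],
    [40,[-14,0,-120],[0,0.13,0]],
  ],
)

```text
clock: 10.8
tcp_pos: [0.6497, -0.0724, 0.1534]
orientation: [0.465, 3.101, -0.006]
contact_force: [-0.4, 0.0, -2.7]
grip_width: 0.0569
```

Run:
```python
from h import *
R=Rtool(163,0)
for z in (.15,):
  delta(np.array([.467,.277,z]),R)
i,d,c=grab('wrist','w5')
```

```text
t 10.8 tcp [ 0.6497 -0.0724  0.1534] chute [2.314e+02 2.000e-01 8.200e+01] F [-0.4  0.  -2.7] w 0.0569
shift mm [277.1 280.5   0.9] turn [-0.0028  0.0063 -0.0009]
```

View pics/w5.png

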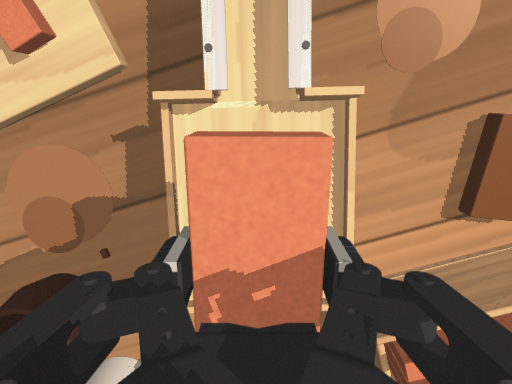

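The blank is held between the pads, clear of the chute; its near edge is at row 137. The wrist force of about 2.7 N fits its mass. I'll measure where it sits in the hand.

Run:
```python
from h import *
T=np.array(r.camera_model('wrist')['T_tool_cam']); im,d,c=load('w5'); v,u=np.mgrid[:384,:512]
N=np.stack([u,v,np.ones_like(u)],-1)@np.linalg.inv(c[0]).T; X=((N*d[...,None])@T[:3,:3].T+T[:3,3])*1000
Q=X[145:300,205:315].reshape(-1,3); A=np.c_[Q[:,:2],np.ones(len(Q))]; k=np.linalg.lstsq(A,Q[:,2],rcond=None)[0]; print('top plane tool',k)
for p in ((187,138),(331,137),(258,137)):
    D=T[:3,:3]@N[p[1],p[0]]; C=T[:3,3]*1000; s=(k[2]+k[0]*50-C[2])/D[2]; print(p,(C+D*s).round(1))
R=Rtool(163,0);
```

```text
top plane tool [-5.94988587e-02 -5.00558876e-03 -6.07718114e+01]
(187, 138) [ 54.  -25.7 -63.7]
(331, 137) [ 54.3  28.1 -63.7]
(258, 137) [ 54.4   0.8 -63.7]
```

Call:
play_rows(
  deltas=[
    [40,[40,40,0],[0,0,0]],
    [40,[80,80,0],[0,0,0]],
    [40,[120,120,0],[0,0,0]],
    [40,[160,160,0],[0,0,0]],
    [40,[200,200,0],[0,0,0]],
    [40,[240,240,0],[0,0,0]],
    [40,[270,275,0],[0,0,0]],
    [40,[277,280,0],[0,0,0]],
  ],
)

```text
clock: 11.85
tcp_pos: [0.4644, 0.2803, 0.1497]
orientation: [0.455, 3.106, -0.005]
contact_force: [0.6, -0.8, -1.3]
grip_width: 0.0568
```

Run:
```python
from h import *
delta(np.array([.467,.277,.05]),Rtool(163,0))
i,d,c=grab('wrist','w6')
T=np.array(r.camera_model('wrist')['T_tool_cam']); v,u=np.mgrid[:384,:512]
P=cloud(c,d); hsv=cv2.cvtColor(i,cv2.COLOR_RGB2HSV); w=((hsv[...,1]<50)&(hsv[...,2]>120)&(abs(P[...,2]-.02)<.012)&(d>0)).astype(np.uint8)
cn=max(cv2.findContours(w,0,1)[0],key=cv2.contourArea)[:,0]; print(len(cn),cn.min(0),cn.max(0))
q=np.array([onplane(c,a,b,.02)[:2] for a,b in cn]); q=q[np.abs(np.linalg.norm(q-[.467,.277],axis=1)-.1)<.015]
A=np.c_[2*q,np.ones(len(q))]; s=np.linalg.lstsq(A,(q**2).sum(1),rcond=None)[0]; print('bat',len(q),s[:2],np.sqrt(s[2]+s[:2]@s[:2]),'z',np.median(P[w>0][:,2]))
```

```text
t 11.85 tcp [0.4644 0.2803 0.1497] chute [-41.  288.9 116.5] F [ 0.6 -0.8 -1.3] w 0.0568
shift mm [-3.2 -2.2 99.7] turn [-0.0028  0.0033  0.0056]
524 [161  68] [328 225]
bat 302 [0.46265313 0.27700861] 0.09504007989830313 z 0.019643264343697786
```

View pics/w6.png

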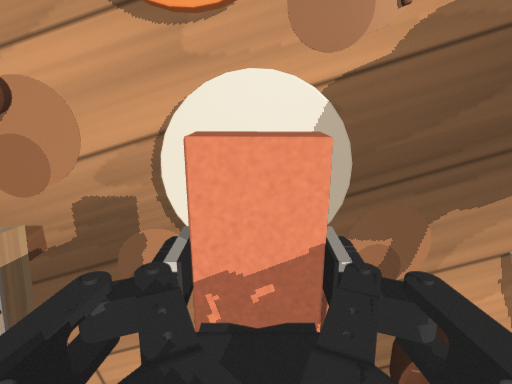

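The blank hangs over the white bat (rim at rows 68–225, columns 161–352). Its top shows a pitch of about 3.4° relative to the tool, so I'll check that against the bat's plane in the same image.

Run:
```python
from h import *
i,d,c=load('w6'); P=cloud(c,d)
def pl(Q):
    A=np.c_[Q[:,:2],np.ones(len(Q))]; k=np.linalg.lstsq(A,Q[:,2],rcond=None)[0]
    g=abs(A@k-Q[:,2])<.004; return np.linalg.lstsq(A[g],Q[g,2],rcond=None)[0]
x=np.array([np.cos(np.radians(163)),np.sin(np.radians(163))]); y=np.array([x[1],-x[0]])
B=np.concatenate([P[80:125,200:310].reshape(-1,3),P[130:200,168:182].reshape(-1,3)]); B=B[abs(B[:,2]-.02)<.02]
for n,Q in (('bat',B),('blank',P[145:300,205:315].reshape(-1,3)),('table',P[20:60,60:250].reshape(-1,3))):
    k=pl(Q); print(n,'deg along toolx',np.degrees(k[:2]@x),'tooly',np.degrees(k[:2]@y),'mean z',Q[:,2].mean())
delta(np.array([.467,.277,.05]),Rtool(163,0))
```

```text
bat deg along toolx -0.1132498121880583 tooly 0.015764367260231952 mean z 0.019626880966105934
blank deg along toolx -0.5291535810383027 tooly 0.23730186129909553 mean z 0.21148481083008602
table deg along toolx -4.382297951621304 tooly 0.33138981053765787 mean z 0.0012053800898655092
t 11.9 tcp [0.4646 0.2791 0.1496] chute [-40.5 287.8 116.4] F [-1.7  0.8 -2.2] w 0.0569
shift mm [-2.6 -1.  99.7] turn [-0.0035  0.0033  0.004 ]
```

The robust fit gives 0.5° on the blank and the bat level, so the blank hangs flat. Its underside is TCP + 39.5 mm, so it touches the bat at TCP z ≈ −0.0195. Lowering.

Call:
play_rows(
  deltas=[
    [40,[-1,-1,45],[0,0,0]],
    [40,[-2,-2,95],[0,0,0]],
    [40,[-2,-2,130],[0,0,0]],
    [40,[-2,-2,150],[0,0,0]],
    [40,[-2,-2,160],[0,0,0]],
    [40,[-2,-2,164],[0,0,0]],
    [40,[-2,-2,164],[0,0,0]],
  ],
)

```text
clock: 12.78
tcp_pos: [0.4669, 0.2759, -0.0138]
orientation: [0.458, 3.104, -0.005]
contact_force: [0.0, 0.1, -2.2]
grip_width: 0.0565
```

Run:
```python
from h import *
delta(np.array([.467,.2765,-.0195]),Rtool(163,0))
```

```text
t 12.78 tcp [ 0.4669  0.2759 -0.0138] chute [-60.2 285.3 -45.9] F [ 0.   0.1 -2.2] w 0.0565
shift mm [0.1 0.7 5.7] turn [-0.0028  0.004   0.0035]
```

Call:
play_rows(
  deltas=[
    [40,[0,0.5,2],[0,0,0]],
    [40,[0,0.5,4],[0,0,0]],
    [40,[0,0.5,5],[0,0,0]],
    [40,[0,0.5,5.5],[0,0,0]],
  ],
)

```text
clock: 13.28
tcp_pos: [0.467, 0.2763, -0.0193]
orientation: [0.458, 3.104, -0.005]
contact_force: [0.1, 0.0, 0.5]
grip_width: 0.0569
```

The weight has come off the wrist, so the blank is on the bat. Release it and rise.

Call:
play_rows(
  deltas=[
    [85,[0,0,0],[0,0,0]],
    [85,[0,0,0],[0,0,0]],
    [85,[0,0,0],[0,0,0]],
    [85,[0,0,-10],[0,0,0]],
    [85,[0,0,-40],[0,0,0]],
    [85,[0,0,-90],[0,0,0]],
    [85,[10,0,-140],[0,0,0]],
    [85,[10,0,-170],[0,0,0]],
  ],
)

```text
clock: 14.28
tcp_pos: [0.4572, 0.2806, 0.1538]
orientation: [0.457, 3.103, -0.001]
contact_force: [-0.3, 1.0, -0.1]
grip_width: 0.0853
```

Call:
play_rows(
  deltas=[
    [85,[-30,0,0],[0,0,0]],
    [85,[-60,0,0],[0,0,0]],
    [85,[-90,0,-10],[0,0,0]],
    [85,[-90,0,-10],[0,0,0]],
  ],
)

```text
clock: 14.78
tcp_pos: [0.5458, 0.2532, 0.1657]
orientation: [0.462, 3.099, 0.0]
contact_force: [-0.5, -0.5, 1.0]
grip_width: 0.0848
```

Run:
```python
from h import *
delta(np.array([.467,.277,.1]),Rtool(163,0))
i,d,c=grab('wrist','w7'); s=grab('scene','s7'); P=cloud(c,d); hsv=cv2.cvtColor(i,cv2.COLOR_RGB2HSV)
near=np.linalg.norm(P[...,:2]-[.467,.277],axis=-1)
o=((hsv[...,0]<10)&(hsv[...,1]>110)&(near<.09)&(P[...,2]>.032)&(P[...,2]<.06)&(d>0)).astype(np.uint8)
cn=max(cv2.findContours(o,0,1)[0],key=cv2.contourArea)[:,0]; q=np.array([onplane(c,*p,.042)[:2] for p in cn]).astype(np.float32); print('blank',cv2.minAreaRect(q),'z',np.percentile(P[o>0][:,2],[5,50,95]))
w=((hsv[...,1]<50)&(hsv[...,2]>100)&(near<.12)&(abs(P[...,2]-.02)<.01)&(d>0)).astype(np.uint8)|o
cn=max(cv2.findContours(w,0,1)[0],key=cv2.contourArea)[:,0]; q=np.array([onplane(c,*p,.02)[:2] for p in cn]).astype(np.float32); q=q[abs(np.linalg.norm(q-[.467,.277],axis=1)-.1)<.008]
A=np.c_[2*q,np.ones(len(q))]; k=np.linalg.lstsq(A,(q**2).sum(1),rcond=None)[0]; print('bat',len(q),k[:2],np.sqrt(k[2]+k[:2]@k[:2]))
cv2.imwrite('pics/f.png',np.hstack([cv2.resize(i,(400,300)),cv2.resize(s[0][150:260,290:437],(400,300))])[...,::-1])
```

```text
t 14.78 tcp [0.5458 0.2532 0.1657] chute [ 46.1 285.  120.4] F [-0.5 -0.5  1. ] w 0.0848
shift mm [82.9 -0.3 65. ] turn [0.0013 0.008  0.0006]
blank ((0.4676280915737152, 0.27680084109306335), (0.057146105915308, 0.10835740715265274), 72.89276123046875) z [0.04042337 0.0416228  0.04283785]
bat 347 [0.46710819 0.27687664] 0.09652377879813655
```

View pics/f.png

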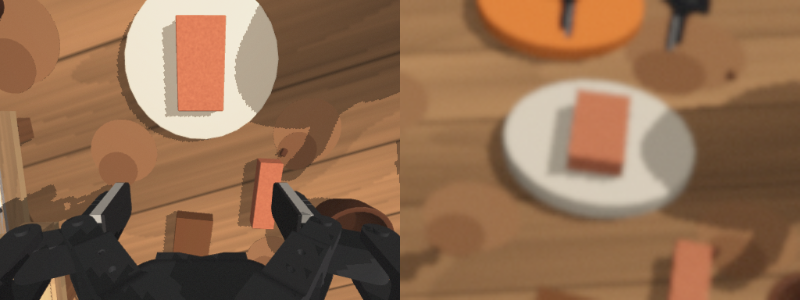

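The blank lies flat in the middle of the white bat (left panel (200,62), right panel (598,130)), about 0.5 mm off centre with its top at 42 mm. The gripper is clear of everything. Handing in.

```bash
python3 -c "
from bench import r
print(r.hand_in())"
```

```text
the job is handed in; nothing more can be done
None
```

The job is done and handed in at about 15 s. I pushed the jammed blank up the slope and out from under the lips, lifted it out, and set it down flat on the white plaster bat.

**Last checks:**
- **Position:** the blank's centre is at (0.4676, 0.2768) and the bat's at (0.4671, 0.2769), so it is about 0.5 mm off centre.
- **Flat:** its top is at 40–43 mm, against the 42 mm expected.
- **Gripper:** it is open and clear of everything.

**What disagreed:**
- **Finger tips:** two cameras showed the real tips about 38 mm short of the reported TCP. My first push passed above the lips without touching anything. I corrected for this, and the second push moved the blank with about 9 N at the wrist.
- **Calibration:** the top and wrist cameras differed by about 2–3 mm on the chute's middle line, and the fitted bat radius came out at 95–98 mm instead of 100. The scene camera's early bat fit was cruder: centre about 4 mm off in x, radius 108 mm.
- **Blank tilt:** a first fit suggested a 3.4° pitch in the hand. A robust refit gave 0.5°.

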